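# Stop the pump and vent the suction table through the guard

### The job

The treatment on the suction table is finished and the painting has to be let go. Stop the pump by pressing the red button on the control box, then reach down through the cutout in the yellow guard and press the red vent lever all the way down with the fingertips, so that it stays down. Do not touch the guard, do not move the blue lever, and leave everything loose where it is.

Things in the scene. Friction and masses are not known exactly. Their poses are not given: they have to be found in the camera images.
- suction_unit: fixed benchtop suction table. Origin on the bench under the middle of the yellow guard; own x points to the silver perforated platen (70 mm high, x 125 to 395 mm) carrying a painting, own y to the left. White control box 150 x 130 mm, 160 mm high, centred at x -15, y -225 mm, with the red stop button and, at x 20, y -225 mm, a round vacuum gauge 68 mm wide, top 182 mm high
- guard: yellow sheet-metal guard over pump and valves, 170 (own x) x 250 (own y) mm; flat top 190 mm above the bench, 4 mm thick; origin and axes as suction_unit. Two cutouts in the top, each 70 (own x) x 80 mm (own y), centred at x -13, y +56 and x -13, y -56 mm; 32 mm bridge between. Must not be touched
- stop_button (a joint): red round stop button, 36 mm wide, pressed straight down: 0 m up, 0.006 m fully down; it springs back, and takes 5 N to go fully down
- stop_button_top (a point): middle of the top of the stop button (moves with it)
- vent_lever (a joint): red vent lever under one of the two cutouts (either). 0 rad raised (shut), 0.28 rad fully down on its stop (open); starts up to 0.06 rad down. Stiff, about 3.5 N at the handle, stays where it is left; the gauge needle swings as it opens. Its level pivot lies 75 mm beyond the handle, towards the platen
- vent_pad (a point): middle of the upper face of the red handle of the vent lever, 34 (own x) x 30 (own y) mm; moves with the lever. Raised, it is 14 mm below the top of the guard; fully down, 35 mm below it and 4 mm nearer the operator. It lies within 5 mm of the middle of its cutout
- isolating_lever (a joint): the same lever with a blue handle, under the other cutout; must stay as it is (0 rad raised, 0.28 rad fully down; may start up to 0.06 rad down)
- isolating_pad (a point): middle of the upper face of the blue handle
- weight: brass weight with a knob, 40 mm wide, 56 mm high, loose on the platen; origin under its foot
- palette_knife: palette knife with a wooden handle, 185 mm long, 16 mm wide, loose on the platen between painting and guard; origin on its underside
- jar: closed jar 48 mm wide, 70 mm high, loose on the grey base to the left of the guard; origin under its foot
- sponge: yellow and dark sponge 110 x 70 x 35 mm, loose on the bench; origin under it
- iron: black clothes iron about 200 x 85 mm, 112 mm high, loose on the bench; origin under it
- tape: roll of tan tape lying flat, 96 mm wide, 24 mm high, loose on the bench; origin under it
- brush: brush 200 mm long, loose on the bench; origin on its underside
- bottle: brown bottle 60 mm wide, 140 mm high, loose on the bench; origin under its foot

How it is judged:
By the outcome, as a careful person would: the job done as asked, in the order asked, and still so for the second after the job is handed in, with the robot touching nothing.
It also fails if it takes over 42 s, if anything falls off the work surface, if the arm or the gripper's body presses on something with over 40 N, if the wrist force passes 120 N, or if a joint passes its speed limit or range.

### The arm

A 6-joint arm with a two-finger parallel gripper is mounted at the origin on the work surface. World frame = base frame: x ahead of the robot, y to its left, z up, the work surface at z = 0. Lengths are in m, angles in rad, forces in N, time in s.
With the tool pointing down it reaches from about 0.325 to 0.9 m from the base axis. Payload 6.1 kg.
Tool frame: the origin (TCP) lies midway between the tips of the shut fingers; the grasp point (between the pads) lies 19 mm behind it (ctrl.tcp_to_grasp is the distance from the TCP to the grasp point, in m); x points along the fingers, z is the direction in which the jaws open and shut, and the axes are right-handed (so a half turn about x gives the same grasp; the last joint's range is limited). The gripper opens to 85 mm and grips with 20 to 120 N. Pads are 22 mm wide; open, the fingers measure 114 mm over their backs; the gripper's body (76 mm by 85 mm) begins 54 mm behind the grasp point. The pads swing forward as they close: fully open they stand 13 mm farther back than shut.
Start: joints at [-1.284, 0.22, 1.526, -0, 1.395, -0.126], TCP at [0.251, -0.572, 0.231] pointing down, gripper open.
Joint ranges: [-2.98, 2.98], [-0.91, 2.08], [0.09, 2.57], [-1.24, 4.39], [0.2, 2.65], [-2.68, 2.68]. Speed limits (rad/s): [2.57, 2.57, 3.01, 3.14, 3.14, 3.14].

### API

Orientations are given as a unit quaternion [x, y, z, w].
In Python, from cell import sensors, cams, close_job, ctrl gives the robot as it stands.
- The arm moves only by the tool drive_tool, never from a script. Its argument "targets" is a list of rows, each a list of 3 entries, a list of its own where there are three numbers: the shift along the world's x, y, z in cm, then the turn, a rotation vector about the world's x, y, z in rad, then the finger opening in cm, from 0 to 8.54. In form: [[[dx, dy, dz], [wx, wy, wz], grip], ...]. A call has 1 to 20 rows; each row shifts and turns the pose as measured when the row begins; what a row does not reach is not made up. A row lasts 1/10 s, in which the tool goes at most 50 mm and 8.59 degrees, less where a joint would pass 70% of its speed; a pose out of reach is approached as far as the arm can. A call is refused whole if a number of a shift passes 5 or a number of a turn 0.15, either way. A call with a gripper value outside its range is refused whole. The fingers move at their own pace and stop on an object; "newtons" is the grip in N (left out, the last holds). Time passes only in rows, so rows that do not move let the fingers close. It gives the time, the measured TCP pose, the force and the opening at its end, in the units of the state.
- sensors.observe(): the state, without advancing time (a new reading comes with each control period).
- cams.get_image(name): name is "scene" or "side" or "wrist"; returns a dict with "img" (420x560x3 uint8, red, green, blue), "fx", "fy", "cx", "cy" (pixels), "k1" (the pictures are not rectified: a ray, as slopes to the right and down, at radius r is drawn at 1 + k1 r^2 times it, then the intrinsics apply), "rvec" (rotation vector, rad) and "tvec" (3), from world to camera coordinates, as OpenCV has them. Camera axes: x right, y down, z forward; pixel columns grow to the right and rows downward; lengths in m; the calibration is good to about 2 mm. A picture is of the moment at which its call begins. There is no depth.
- close_job(): hands the job in, once; it reports no verdict.
The state is a dict: "t": time; "joints": joint angles; "dq": joint speeds; "joint_torque": joint torques, N m; "ee_pos": TCP position; "tcp_rot": TCP orientation; "ft_force": force on the tool from outside, world axes, zero at the start; "torque": the same for the moment, N m; "width": opening from 0.0 (shut) to 1.0 (fully open).
Only numpy, scipy, OpenCV 4.12 (cv2) and the standard library are available. Lean on these libraries where they do the work, as an engineer would, in place of code of your own. Each camera call takes 0.05 s, during which the arm holds its last target.

## Working session

There is one attempt and no reset: what is moved stays moved. The work goes in short steps, Python scripts to look and compute and a tool call to move; the robot and the scene stay as the last step left them, time stands still between calls to the robot, and variables do not carry over. Pictures are saved under pics/ and viewed, and the job is handed in when it is done.

Besides the shell and the picture viewer there is one more tool, called after "Call:" by a JSON object that holds its "method" and its "body", one argument or row to a line. drive_tool: Moves the arm, as the interface text tells. Its arguments: {"type":"object","properties":{"targets":{"type":"array","items":{"type":"array"}},"newtons":{"type":"number"}},"required":["targets"]}

```bash
mkdir -p pics; ls
python3 - <<'E'
from cell import sensors,cams,ctrl
import cv2,json,pickle
s=sensors.observe();print(s)
d={}
for n in("scene","side","wrist"):
    c=cams.get_image(n);d[n]=c
    cv2.imwrite(f"pics/{n}0.png",c["img"][:,:,::-1])
    print(n,{k:v for k,v in c.items() if k!="img"})
pickle.dump(d,open("p0.pkl","wb"))
E
```

```text
pics
{'t': 0.0, 'joints': array([-1.28408255e+00,  2.21232346e-01,  1.52763803e+00,  1.99345447e-05,
        1.39469049e+00, -1.26112113e-01]), 'dq': array([ 5.70488228e-04,  2.12615957e-03,  1.84796967e-03, -1.18691543e-03,
        5.99443824e-05,  1.08559921e-03]), 'joint_torque': array([-1.86970727e-03, -4.96902215e+01, -3.89399850e+01, -1.12610624e-04,
        1.10410471e-02,  1.30792913e-05]), 'ee_pos': array([ 0.25057023, -0.57190256,  0.23018114]), 'tcp_rot': array([ 0.38736816,  0.59238582, -0.3864556 ,  0.59133494]), 'ft_force': array([-0.37020406,  0.19755125,  0.77287293]), 'torque': array([ 0.00157716, -0.01536799,  0.04121627]), 'width': 0.9975611559437365}
scene {'fx': 499.0517804489079, 'fy': 499.0517804489079, 'cx': 272.3231742574678, 'cy': 209.66054598346182, 'k1': -0.12003066908817508, 'rvec': array([ 1.90441554,  1.80381132, -0.57639408]), 'tvec': array([-0.04705069, -0.34334725,  1.95087894])}
side {'fx': 407.296035665031, 'fy': 407.296035665031, 'cx': 278.2209853040069, 'cy': 206.44569123844755, 'k1': -0.011131591101433674, 'rvec': array([ 1.67099047,  1.67608803, -0.79884141]), 'tvec': array([-0.00399051, -0.22072886,  1.76389482])}
wrist {'fx': 353.15381100191036, 'fy': 353.15381100191036, 'cx': 278.00158158480605, 'cy': 206.8850855549163, 'k1': -0.004524931498613927, 'rvec': array([-2.43745869,  1.59259019,  0.21709062]), 'tvec': array([-0.62319644, -0.03470604,  0.38011754])}
```

View pics/scene0.png

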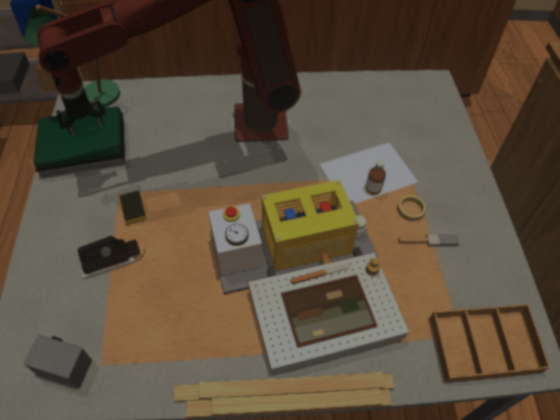

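View pics/side0.png

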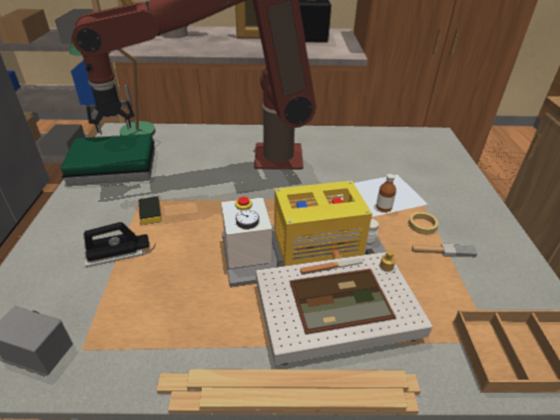

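View pics/wrist0.png

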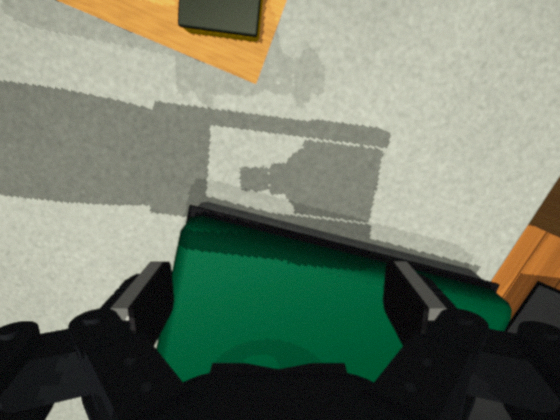

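The button is at about (232,212) in the scene view. The red pad is at (325,206) and the blue pad at (290,214), both under the guard top. I'll zoom in next.

```bash
cat > h.py <<'E'
import cv2,numpy as np,pickle
def Rt(c):
    return cv2.Rodrigues(np.array(c["rvec"]))[0],np.array(c["tvec"])
def ray(c,u,v):
    R,t=Rt(c)
    xd=np.array([(u-c["cx"])/c["fx"],(v-c["cy"])/c["fy"]]);x=xd.copy()
    for _ in range(30): x=xd/(1+c["k1"]*(x@x))
    d=R.T@np.array([x[0],x[1],1]);return -R.T@t,d/np.linalg.norm(d)
def onplane(c,u,v,z):
    o,d=ray(c,u,v);return o+d*(z-o[2])/d[2]
def tri(L):
    A=np.zeros((3,3));b=np.zeros(3)
    for c,u,v in L:
        o,d=ray(c,u,v);P=np.eye(3)-np.outer(d,d);A+=P;b+=P@o
    x=np.linalg.solve(A,b)
    return x,[np.linalg.norm((np.eye(3)-np.outer(d,d))@(x-o)) for o,d in [ray(*l) for l in L]]
def proj(c,p):
    R,t=Rt(c);q=R@np.array(p)+t;x=q[:2]/q[2];x=x*(1+c["k1"]*(x@x))
    return np.array([x[0]*c["fx"]+c["cx"],x[1]*c["fy"]+c["cy"]])
E
python3 - <<'E'
import pickle,cv2
d=pickle.load(open("p0.pkl","rb"))
for n,(x,y) in {"scene":(200,170),"side":(210,170)}.items():
    im=d[n]["img"][y:y+110,x:x+180,::-1]
    cv2.imwrite(f"pics/{n}0z.png",cv2.resize(im,None,fx=4.4,fy=4.4,interpolation=cv2.INTER_CUBIC))
E
```

```text
(no output)
```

View pics/scene0z.png

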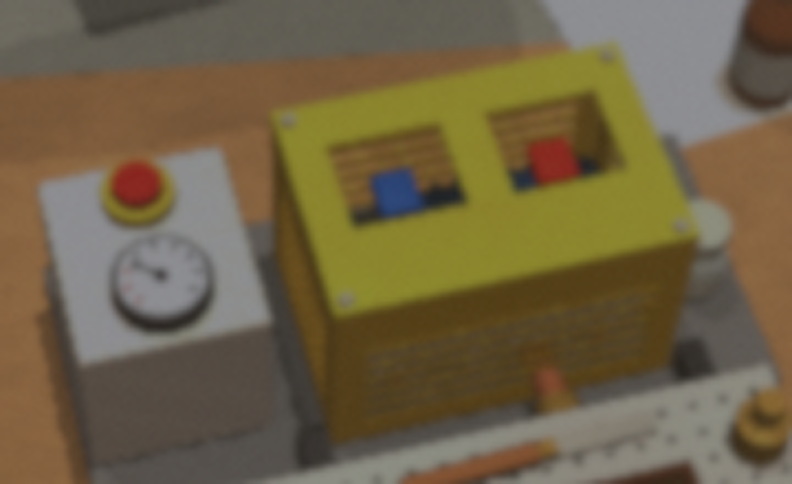

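View pics/side0z.png

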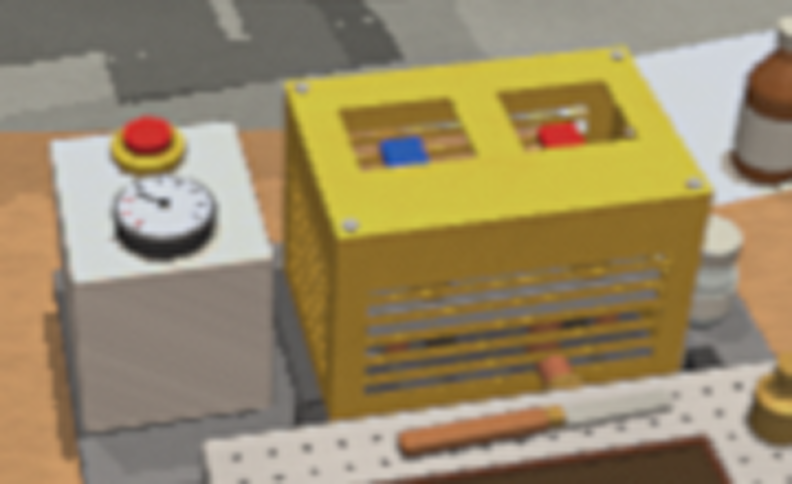

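The crops show the guard top with four clear corners. Red is the right-hand cutout (+y side from the operator's left) and the gauge is near the button. I'll triangulate these points.

```bash
cat > m1.py <<'E'
from h import *
d=pickle.load(open("p0.pkl","rb"))
S=d["scene"];D=d["side"]
f=lambda p,o:(p[0]/4.4+o[0]-.39,p[1]/4.4+o[1]-.39)
pts={"nr":((272,112),(284,80)),"nl":((615,42),(628,46)),"fl":((700,237),(713,192)),"fr":((335,318),(335,238)),
"btn":((136,182),(148,132)),"c_red_nr":((487,112),(498,93)),"c_red_nl":((597,93),(606,83)),"c_red_fr":((516,192),(527,151)),"c_red_fl":((626,168),(636,138)),"redtop":((545,143),(558,131)),
"c_bl_nr":((330,148),(338,108)),"c_bl_nl":((440,124),(450,97))}
P={}
for k,(a,b) in pts.items():
    x,e=tri([(S,*f(a,(200,170))),(D,*f(b,(210,170)))]);P[k]=x
    print(k,x.round(4),np.round(e,4), "z.19:",onplane(S,*f(a,(200,170)),.19).round(4),onplane(D,*f(b,(210,170)),.19).round(4))
# button etc
Q=np.array([P[k] if 0 else (onplane(S,*f(pts[k][0],(200,170)),.19)+onplane(D,*f(pts[k][1],(210,170)),.19))/2 for k in("nr","nl","fl","fr")])
M=np.array([[-85,-125],[-85,125],[85,125],[85,-125]])/1e3
c=Q[:,:2].mean(0);H=M.T@(Q[:,:2]-c);yaw=np.arctan2(H[0,1]-H[1,0],H[0,0]+H[1,1])
R=np.array([[np.cos(yaw),-np.sin(yaw)],[np.sin(yaw),np.cos(yaw)]])
print("centre",c,"yaw",yaw,"res",(M@R.T+c-Q[:,:2]).round(4).tolist())
W=lambda x,y:R@[x,y]+c
print("cut red",W(-.013,.056),"cut blue",W(-.013,-.056),"box",W(-.015,-.225),"gauge",W(.02,-.225))
for n,cm,o in(("scene",S,(200,170)),("side",D,(210,170))):
    hsv=cv2.cvtColor(cm["img"],cv2.COLOR_RGB2HSV);h,s,v=cv2.split(hsv)
    red=((h<7)|(h>174))&(s>170)&(v>90)
    blue=(h>105)&(h<125)&(s>140)&(v>90)
    for nm,m in(("red",red),("blue",blue)):
        sub=np.zeros_like(m);sub[o[1]:o[1]+60,o[0]:o[0]+150]=m[o[1]:o[1]+60,o[0]:o[0]+150]
        nn,l,st,ce=cv2.connectedComponentsWithStats(sub.astype(np.uint8))
        for i in range(1,nn):
            if st[i,4]>15: 
                x1=onplane(cm,*ce[i],.18 if nm=="x" else .176)
                print(n,nm,st[i],ce[i].round(1),x1.round(4),"own",(R.T@(x1[:2]-c)).round(4))
E
python3 m1.py
```

```text
nr [ 0.5039 -0.0151  0.1864] [0.0005 0.0005] z.19: [ 0.5067 -0.0156  0.19  ] [ 0.5089 -0.0146  0.19  ]
nl [0.4517 0.2319 0.1831] [0.0028 0.0028] z.19: [0.4569 0.2276 0.19  ] [0.462  0.2323 0.19  ]
fl [0.6211 0.2638 0.1843] [0.001 0.001] z.19: [0.6247 0.2614 0.19  ] [0.6282 0.2626 0.19  ]
fr [0.6712 0.0177 0.1845] [0.0001 0.0001] z.19: [0.6746 0.0173 0.19  ] [0.6776 0.0175 0.19  ]
btn [ 0.5487 -0.1085  0.1734] [0.0013 0.0013] z.19: [ 0.5609 -0.1089  0.19  ] [ 0.5705 -0.1052  0.19  ]
c_red_nr [0.5054 0.1343 0.1784] [0.0014 0.0014] z.19: [0.5142 0.1312 0.19  ] [0.5216 0.1333 0.19  ]
c_red_nl [0.4938 0.2122 0.1798] [0.0011 0.0011] z.19: [0.5015 0.2089 0.19  ] [0.5082 0.21   0.19  ]
c_red_fr [0.5768 0.1466 0.1823] [0.0016 0.0016] z.19: [0.5821 0.1438 0.19  ] [0.5869 0.1465 0.19  ]
c_red_fl [0.5605 0.223  0.1819] [0.0011 0.0011] z.19: [0.5662 0.2201 0.19  ] [0.5714 0.2214 0.19  ]
redtop [0.5159 0.1769 0.1536] [0.0025 0.0025] z.19: [0.5426 0.1679 0.19  ] [0.5645 0.1698 0.19  ]
c_bl_nr [0.5372 0.0224 0.1871] [0.0001 0.0001] z.19: [0.5393 0.0221 0.19  ] [0.5411 0.0222 0.19  ]
c_bl_nl [0.518  
[... 191 characters left out ...]
.0007], [-0.001, 0.0]]
cut red [0.54384263 0.17596353] cut blue [0.56556258 0.06608977] box [ 0.59637439 -0.10008975] gauge [ 0.63070994 -0.09330227]
scene red [321 202  10   9  74] [325.2 206.1] [0.5475 0.1739 0.176 ] own [-0.0098  0.0533]
scene red [226 207  10   9  69] [230.6 211.4] [ 0.5523 -0.1096  0.176 ] own [-0.0601 -0.2257]
scene blue [286 210   9   8  57] [289.7 213.6] [0.5693 0.0654 0.176 ] own [-0.0095 -0.0574]
side red [238 197  11   8  68] [243.  200.5] [ 0.5566 -0.1075  0.176 ] own [-0.0555 -0.2245]
side red [332 198  10   5  38] [336.5 200.2] [0.55   0.1731 0.176 ] own [-0.0075  0.052 ]
side blue [297 202   9   5  41] [301.  204.1] [0.5709 0.0652 0.176 ] own [-0.008  -0.0579]
```

Run:
```python
from cell import sensors
from scipy.spatial.transform import Rotation as R
import numpy as np
s=sensors.observe();print(R.from_quat(s["tcp_rot"]).as_matrix().round(3),s["t"])
```

```text
[[-0.     0.916  0.401]
 [ 0.001  0.401 -0.916]
 [-1.     0.    -0.002]] 0.15
```

Call:
{"method": "drive_tool", "body": {
  "targets": [
    [[0,0,4],[0,0,0],0],
    [[2,4,2],[0,0,0],0],
    [[3,4,0],[0,0,0],0],
    [[3,4,0],[0,0,0],0],
    [[3,4,0],[0,0,0],0],
    [[3,4,0],[0,0,0],0],
    [[3,4,0],[0,0,0],0]
  ]
}}

```text
t: 0.85
ee_pos: [0.4175, -0.3301, 0.2887]
tcp_rot: [0.392, 0.591, -0.389, 0.588]
ft_force: [0.4, -0.5, -0.1]
width: -0.004
```

Call:
{"method": "drive_tool", "body": {
  "targets": [
    [[2,4,1],[0,0,-0.07],0],
    [[2,4,1],[0,0,-0.07],0],
    [[2,4,1],[0,0,-0.07],0],
    [[2,4,1],[0,0,0],0],
    [[0,2,1],[0,0,0],0],
    [[0,0,0],[0,0,0],0]
  ]
}}

```text
t: 1.45
ee_pos: [0.5013, -0.1358, 0.3384]
tcp_rot: [0.453, 0.548, -0.448, 0.542]
ft_force: [0.6, -0.2, -0.3]
width: 0.0
```

```bash
cat > snap.py <<'E'
import sys
from cell import sensors,cams
from scipy.spatial.transform import Rotation as R
import cv2,pickle
t=sys.argv[1];d={}
s=sensors.observe();d["s"]=s
print(s["ee_pos"].round(4),R.from_quat(s["tcp_rot"]).as_matrix().round(3).tolist(),s["ft_force"].round(2),s["t"])
for n in sys.argv[2:]:
    d[n]=cams.get_image(n);cv2.imwrite(f"pics/{n}{t}.png",d[n]["img"][:,:,::-1])
pickle.dump(d,open(f"p{t}.pkl","wb"))
E
python3 snap.py 1 wrist
```

```text
[ 0.5013 -0.1358  0.3384] [[-0.001, 0.982, 0.188], [0.01, 0.188, -0.982], [-1.0, 0.001, -0.01]] [ 0.64 -0.2  -0.26] 1.45
```

View pics/wrist1.png

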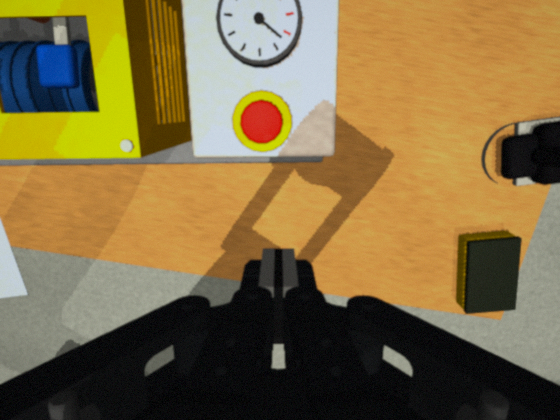

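The button is at (262,121) in the wrist view and the gauge is above it. I'll measure it, then look over the red cutout from here before pressing.

```bash
cat > m2.py <<'E'
from h import *
d=pickle.load(open("p0.pkl","rb"));w=pickle.load(open("p1.pkl","rb"))["wrist"]
R,t=Rt(w);print("cam",-R.T@t)
def cents(cm,box,kind="red",amin=15):
    h,s,v=cv2.split(cv2.cvtColor(cm["img"],cv2.COLOR_RGB2HSV))
    m=(((h<7)|(h>174))&(s>150)&(v>80)) if kind=="red" else (h>105)&(h<125)&(s>140)&(v>60)
    x0,y0,x1,y1=box;k=np.zeros(m.shape,np.uint8);k[y0:y1,x0:x1]=m[y0:y1,x0:x1]
    n,l,st,ce=cv2.connectedComponentsWithStats(k)
    i=1+np.argmax(st[1:,4]);return st[i],ce[i]
if __name__=="__main__":
    st,cw=cents(w,(220,80,310,160));print(st,cw)
    ss,cs=cents(d["scene"],(215,200,245,225));sd,cd=cents(d["side"],(230,190,255,212))
    print(tri([(w,*cw),(d["scene"],*cs)]),tri([(w,*cw),(d["scene"],*cs),(d["side"],*cd)]))
    for z in(.170,.175,.18):print(z,onplane(w,*cw,z), "diam",36,np.linalg.norm(onplane(w,st[0]-.5,cw[1],z)-onplane(w,st[0]+st[2]-.5,cw[1],z)))
E
python3 m2.py
```

```text
cam [ 0.56689222 -0.12416352  0.48227496]
[ 242  101   40   41 1290] [261.13953488 121.29302326]
(array([ 0.55508777, -0.10901072,  0.17996668]), [np.float64(0.000330678383907529), np.float64(0.00033067838390756784)]) (array([ 0.55425451, -0.10851275,  0.17603353]), [np.float64(0.0006275787094896328), np.float64(0.001858091601589504), np.float64(0.0014745704872297666)])
0.17 [ 0.55464514 -0.10817323  0.17      ] diam 36 0.03443847494638375
0.175 [ 0.55484123 -0.10842926  0.175     ] diam 36 0.033887062259826524
0.18 [ 0.55503733 -0.10868529  0.18      ] diam 36 0.0333356495732693
```

Call:
{"method": "drive_tool", "body": {
  "targets": [
    [[-2,4.5,1],[0,0,0],0],
    [[-1.5,4.5,1],[0,0,0],0],
    [[0,4.5,1],[0,0,0],0],
    [[0,4.5,0],[0,0,0],0],
    [[0,4.5,0],[0,0,0],0],
    [[0,4.5,0],[0,0,0],0],
    [[0,3,0],[0,0,0],0],
    [[0,0,0],[0,0,0],0]
  ]
}}

```text
t: 2.3
ee_pos: [0.4634, 0.1606, 0.3597]
tcp_rot: [0.455, 0.546, -0.456, 0.536]
ft_force: [-0.4, -0.5, -0.4]
width: -0.002
```

```bash
python3 snap.py 2 wrist side
```

```text
[0.4634 0.1606 0.3597] [[-0.011, 0.985, 0.171], [0.008, 0.171, -0.985], [-1.0, -0.01, -0.01]] [-0.42 -0.54 -0.45] 2.3
```

View pics/wrist2.png

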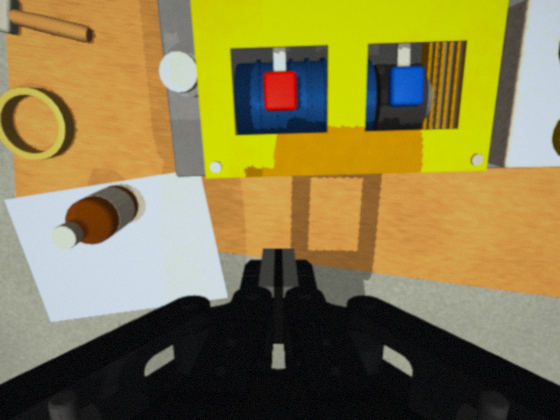

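View pics/side2.png

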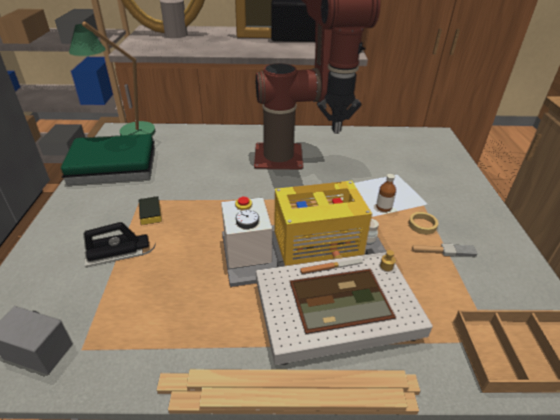

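The wrist view shows the red pad at (281,90) in the left cutout, which has its corners at about (231,48) and (327,132), and the blue pad at (407,86). I'll measure the pad and cutout, and estimate the finger width against height from the silhouette.

```bash
cat > m3.py <<'E'
from h import *
from m2 import cents
from scipy.spatial.transform import Rotation as Ro
D0=pickle.load(open("p0.pkl","rb"));d=pickle.load(open("p2.pkl","rb"));w=d["wrist"];s=d["s"]
T=Ro.from_quat(s["tcp_rot"]).as_matrix()
for h in(0,.02,.03,.04,.05,.06,.073):
    print(h,[proj(w,s["ee_pos"]-T[:,0]*h+T[:,2]*a+T[:,1]*b).round(0).tolist() for a,b in((-.0145,.011),(.0145,.011),(-.03,.011),(.03,.011),(-.04,.011),(.04,.011))])
h,sa,v=cv2.split(cv2.cvtColor(w["img"],cv2.COLOR_RGB2HSV))
# plate
y=((h>18)&(h<35)&(sa>200)&(v>120)).astype(np.uint8)
cv2.imwrite("pics/y2.png",y*255)
sr,cr=cents(w,(230,40,330,135));sb,cb=cents(w,(365,40,470,135),"blue")
print("red",sr,cr,"blue",sb,cb)
for n,b,dd in(("red",(315,195,340,215),None),("blue",(280,203,300,222),None)):
    cw=cr if n=="red" else cb
    c1=cents(D0["scene"],b,n)[1]
    x,e=tri([(w,*cw),(D0["scene"],*c1)]);print(n,"tri scene",x.round(4),np.round(e,4))
    for z in(.176,.17):print(z,onplane(w,*cw,z).round(4))
print("size",np.linalg.norm(onplane(w,sr[0]-.5,90,.173)-onplane(w,sr[0]+sr[2]-.5,90,.173)),np.linalg.norm(onplane(w,280,sr[1]-.5,.173)-onplane(w,280,sr[1]+sr[3]-.5,.173)))
for u,vv in((231,48),(327,46),(327,132),(236,134),(366,44),(466,42),(462,128),(368,131)):print((u,vv),onplane(w,u,vv,.19).round(4))
E
python3 m3.py
python3 - <<'E'
import pickle,cv2
im=pickle.load(open("p2.pkl","rb"))["wrist"]["img"][20:190,180:500,::-1]
cv2.imwrite("pics/w2z.png",cv2.resize(im,None,fx=2.5,fy=2.5))
E
```

```text
cam [ 0.56689222 -0.12416352  0.48227496]
0 [[246.0, 243.0], [313.0, 243.0], [211.0, 243.0], [349.0, 243.0], [188.0, 243.0], [372.0, 243.0]]
0.02 [[242.0, 262.0], [318.0, 262.0], [201.0, 262.0], [359.0, 262.0], [175.0, 262.0], [385.0, 262.0]]
0.03 [[239.0, 274.0], [321.0, 274.0], [195.0, 274.0], [365.0, 274.0], [166.0, 274.0], [393.0, 274.0]]
0.04 [[235.0, 288.0], [324.0, 288.0], [188.0, 288.0], [372.0, 288.0], [157.0, 288.0], [403.0, 288.0]]
0.05 [[231.0, 304.0], [329.0, 304.0], [180.0, 304.0], [381.0, 304.0], [146.0, 304.0], [414.0, 304.0]]
0.06 [[227.0, 323.0], [334.0, 324.0], [170.0, 323.0], [391.0, 324.0], [133.0, 323.0], [428.0, 324.0]]
0.073 [[219.0, 356.0], [342.0, 356.0], [153.0, 356.0], [408.0, 356.0], [111.0, 355.0], [450.0, 356.0]]
red [ 264   71   33   40 1225] [280.05959184  90.4555102 ] blue [ 389   65   36   42 1401] [406.19628837  85.76945039]
red tri scene [0.5439 0.1753 0.1708] [0.0002 0.0002]
0.176 [0.5437 0.1754 0.176 ]
0.17 [0.544  0.1755 0.17  ]
blue tri scene [0.5667 0.0659 0.1722] [0.0002 0.0002]
0.176 [0.5664 0.0674 0.176 ]
0.17 [0.5671 0.0655 0.17  ]
size 0.029309270491435373 0.03382126757586559
(231, 48) [0.5689 0.2205 0.19  ]
(327, 46) [0.5837 0.1435 0.19  ]
(327, 132) [0.5163 0.1292 0.19  ]
(236, 134) [0.5011 0.2068 0.19  ]
(366, 44) [0.5905 0.1126 0.19  ]
(466, 42) [0.6058 0.0332 0.19  ]
(462, 128) [0.5397 0.0153 0.19  ]
(368, 131) [0.5233 0.0944 0.19  ]
```

View pics/w2z.png

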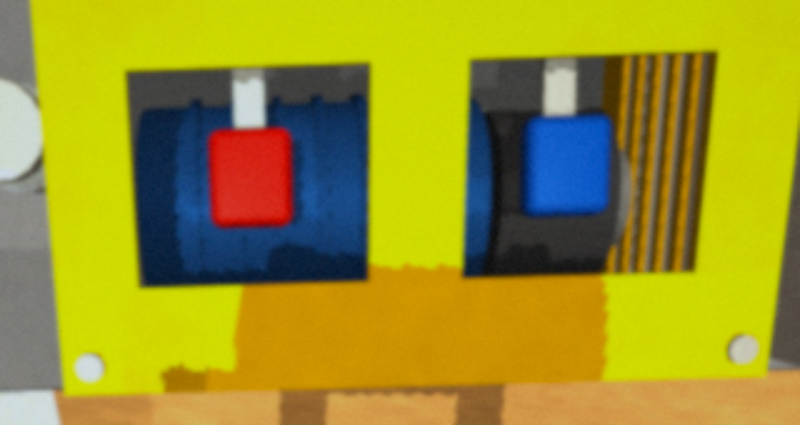

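The pad is at (0.544, 0.1755, 0.171), the cutout centre at (0.543, 0.1755) and the button at (0.555, -0.109, ~0.18). The pad size of 29x34 mm agrees with the text. I'll press the button first.

Call:
{"method": "drive_tool", "body": {
  "targets": [
    [[1,-4.5,0],[-0.008,-0.011,0.023],0],
    [[1,-4.5,0],[0,0,0],0],
    [[1.5,-4.5,0],[0,0,0],0],
    [[1.5,-4.5,0],[0,0,0],0],
    [[1.5,-4.5,-2],[0,0,0],0],
    [[1.5,-4.0,-3],[0,0,0],0],
    [[0,0,-4],[0,0,0],0],
    [[0,0,0],[0,0,0],0]
  ]
}}

```text
t: 3.2
ee_pos: [0.5379, -0.1262, 0.27]
tcp_rot: [0.452, 0.541, -0.456, 0.544]
ft_force: [-1.1, -0.2, -1.1]
width: 0.004
```

Call:
{"method": "drive_tool", "body": {
  "targets": [
    [[1.7,1.7,-2],[0,0,0],0],
    [[0,0,-2],[0,0,0],0],
    [[0,0,0],[0,0,0],0]
  ]
}}

```text
t: 3.5
ee_pos: [0.5547, -0.1144, 0.2328]
tcp_rot: [0.453, 0.538, -0.458, 0.543]
ft_force: [-1.3, -0.7, -0.2]
width: -0.001
```

```bash
python3 snap.py 3 wrist scene
python3 - <<'E'
from m2 import *
w=pickle.load(open("p3.pkl","rb"))["wrist"];a=pickle.load(open("p1.pkl","rb"))["wrist"]
st,c=cents(w,(150,0,420,260));print(st,c)
c1=cents(a,(220,80,310,160))[1]
print(tri([(w,*c),(a,*c1)]),onplane(w,*c,.178))
E
```

```text
[ 0.5547 -0.1144  0.2328] [[0.001, 0.986, 0.169], [-0.01, 0.169, -0.986], [-1.0, -0.001, 0.01]] [-1.28 -0.69 -0.2 ] 3.5
cam [ 0.56689222 -0.12416352  0.48227496]
[ 240  196   59   58 2583] [268.67247387 223.89934185]
(array([ 0.554901  , -0.10853966,  0.17610128]), [np.float64(5.639704097881704e-05), np.float64(5.639704097879509e-05)]) [ 0.55553758 -0.10852424  0.178     ]
```

View pics/wrist3.png

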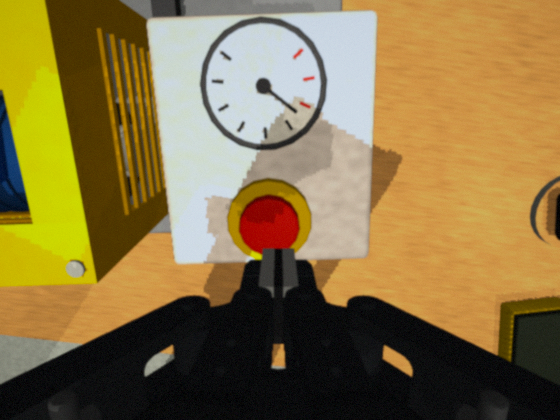

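The button is at (269,224) in the wrist view, and two wrist positions triangulate it to (0.555, -0.1085, 0.176). I'll close in on it.

Call:
{"method": "drive_tool", "body": {
  "targets": [
    [[0,0.6,-1.5],[0.01,0,0],0],
    [[0,0,-2],[0,0,0],0],
    [[0,0,-1],[0,0,0],0],
    [[0,0,0],[0,0,0],0]
  ]
}}

```text
t: 4.0
ee_pos: [0.5587, -0.109, 0.1953]
tcp_rot: [0.459, 0.536, -0.453, 0.545]
ft_force: [-0.2, 0.2, 0.1]
width: -0.0
```

Call:
{"method": "drive_tool", "body": {
  "targets": [
    [[-0.3,0,-1.2],[0,0,0],0],
    [[0,0,-0.5],[0,0,0],0],
    [[0,0,-0.3],[0,0,0],0],
    [[0,0,-0.2],[0,0,0],0]
  ]
}}

```text
t: 4.4
ee_pos: [0.5567, -0.1093, 0.1759]
tcp_rot: [0.459, 0.535, -0.453, 0.547]
ft_force: [-7.4, 1.9, 14.9]
width: 0.003
```

```bash
python3 snap.py 4 wrist scene side
python3 - <<'E'
import pickle,cv2,numpy as np
d=pickle.load(open("p4.pkl","rb"))
a=cv2.resize(d["scene"]["img"][170:260,190:300,::-1],(396,324),interpolation=cv2.INTER_CUBIC)
b=cv2.resize(d["side"]["img"][160:250,200:310,::-1],(396,324),interpolation=cv2.INTER_CUBIC)
cv2.imwrite("pics/c4.png",np.hstack([a,b]))
E
```

```text
[ 0.5567 -0.1093  0.1759] [[0.019, 0.985, 0.169], [-0.004, 0.169, -0.986], [-1.0, 0.018, 0.007]] [-7.38  1.89 14.9 ] 4.4
```

View pics/c4.png

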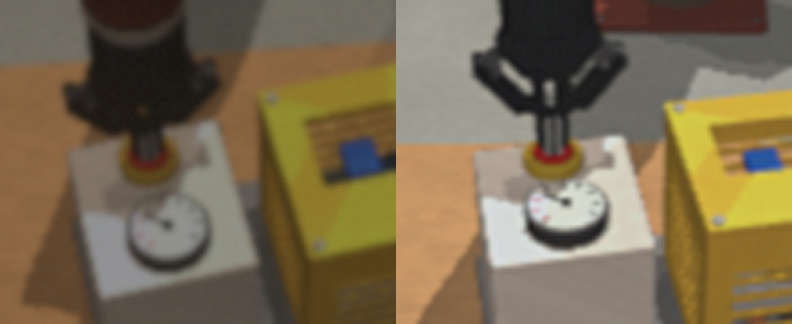

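View pics/wrist4.png

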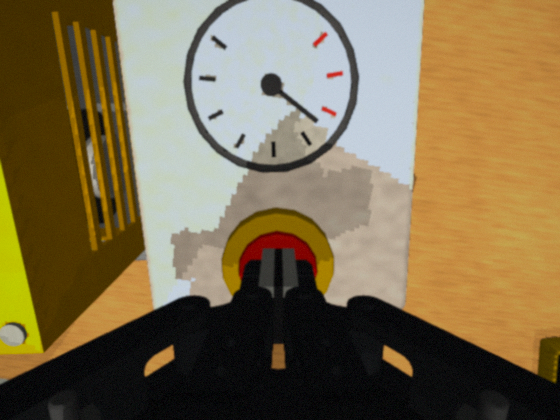

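The fingers are on the red cap at (278,250), with the gauge untouched. I'll push slightly more to confirm it has bottomed.

Call:
{"method": "drive_tool", "body": {
  "targets": [
    [[0,0,-0.3],[0,0,0],0],
    [[0,0,-0.2],[0,0,0],0]
  ]
}}

```text
t: 4.75
ee_pos: [0.5567, -0.1093, 0.176]
tcp_rot: [0.459, 0.534, -0.452, 0.547]
ft_force: [-6.1, 1.9, 11.2]
width: 0.004
```

It stayed at z = 0.176 with more than 11 N on it, so it is fully down. I'll retract and go over the red cutout.

Call:
{"method": "drive_tool", "body": {
  "targets": [
    [[0,0,2],[0,0,0],0],
    [[0,0,4],[0,0,0],0],
    [[0,0,4],[0,0,0],0],
    [[0,3,2],[0,-0.019,0.02],0],
    [[0,4.5,1],[0,0,0],0],
    [[0,4.5,0],[0,0,0],0],
    [[0,4.5,0],[0,0,0],0],
    [[0,4.5,0],[0,0,0],0],
    [[0,4.5,0],[0,0,0],0],
    [[0,3,0],[0,0,0],0],
    [[0,0,0],[0,0,0],0]
  ]
}}

```text
t: 5.85
ee_pos: [0.5563, 0.1853, 0.3145]
tcp_rot: [0.462, 0.53, -0.441, 0.558]
ft_force: [-0.5, 0.5, -0.3]
width: -0.0
```

```bash
python3 snap.py 5 wrist
```

```text
[0.5563 0.1853 0.3145] [[0.049, 0.982, 0.184], [-0.002, 0.185, -0.983], [-0.999, 0.048, 0.011]] [-0.55  0.51 -0.33] 5.85
```

Call:
{"method": "drive_tool", "body": {
  "targets": [
    [[-1.5,-1,-1],[0.002,0.049,0.01],0],
    [[0,0,-1],[0,0,0],0],
    [[0,0,0],[0,0,0],0]
  ]
}}

```text
t: 6.2
ee_pos: [0.5402, 0.1702, 0.2923]
tcp_rot: [0.448, 0.547, -0.451, 0.545]
ft_force: [0.1, -0.2, 0.6]
width: -0.001
```

```bash
python3 snap.py 6 wrist scene
python3 - <<'E'
from m2 import *
w=pickle.load(open("p6.pkl","rb"))["wrist"];a=pickle.load(open("p2.pkl","rb"))["wrist"]
st,c=cents(w,(150,0,420,260));print(st,c)
c1=cents(a,(230,40,330,135))[1]
print(tri([(w,*c),(a,*c1)]),onplane(w,*c,.172))
E
```

```text
[0.5402 0.1702 0.2923] [[-0.005, 0.981, 0.193], [-0.002, 0.193, -0.981], [-1.0, -0.005, 0.001]] [ 0.06 -0.19  0.65] 6.2
cam [ 0.56689222 -0.12416352  0.48227496]
[ 254  171   38   44 1589] [272.78288232 192.06985525]
(array([0.5439867 , 0.17558454, 0.16886162]), [np.float64(0.00010592348936068458), np.float64(0.00010592348936061088)]) [0.54470265 0.17578541 0.172     ]
```

View pics/wrist6.png

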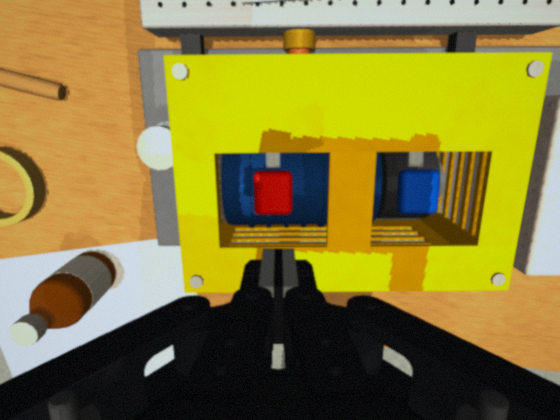

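The red pad at (273,192) triangulates to (0.544, 0.1756, 0.169), and the tool is upright and aligned with the guard. I'll descend.

Call:
{"method": "drive_tool", "body": {
  "targets": [
    [[0.1,0.5,-2],[0,0,0],0],
    [[0,0,-3],[0,0,0],0],
    [[0,0,-2],[0,0,0],0],
    [[0,0,0],[0,0,0],0]
  ]
}}

```text
t: 6.7
ee_pos: [0.5441, 0.173, 0.2246]
tcp_rot: [0.451, 0.544, -0.45, 0.546]
ft_force: [-0.9, -0.2, -0.9]
width: -0.002
```

```bash
python3 snap.py 7 wrist
```

```text
[0.5441 0.173  0.2246] [[0.003, 0.982, 0.188], [-0.001, 0.188, -0.982], [-1.0, 0.003, 0.002]] [-0.86 -0.17 -0.85] 6.7
```

View pics/wrist7.png

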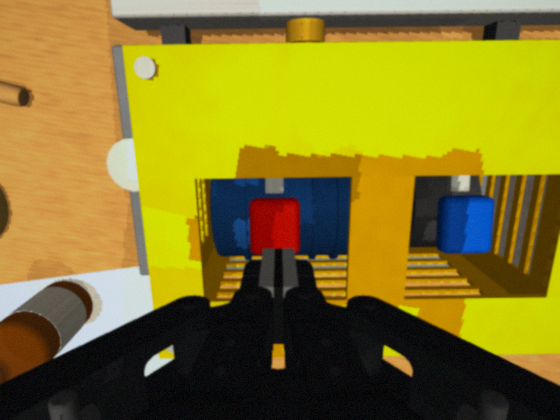

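The fingertips at (278,250) line up with the red pad, inside the cutout. I'll continue down with small trims.

Call:
{"method": "drive_tool", "body": {
  "targets": [
    [[-0.3,0.2,-1.5],[0,0,0],0],
    [[0,0,-1.5],[0,0,0],0],
    [[0,0,-0.8],[0,0,0],0],
    [[0,0,-0.4],[0,0,0],0]
  ]
}}

```text
t: 7.15
ee_pos: [0.5442, 0.1752, 0.1858]
tcp_rot: [0.454, 0.541, -0.448, 0.548]
ft_force: [-0.2, 0.9, -0.3]
width: 0.001
```

Call:
{"method": "drive_tool", "body": {
  "targets": [
    [[-0.3,0,-0.8],[0,0.012,0],0],
    [[-0.1,0,-0.6],[0,0,0],0],
    [[-0.1,0,-0.5],[0,0,0],0],
    [[-0.1,0,-0.5],[0,0,0],0]
  ]
}}

```text
t: 7.55
ee_pos: [0.5381, 0.1749, 0.1612]
tcp_rot: [0.451, 0.545, -0.451, 0.545]
ft_force: [-0.8, -1.3, 3.3]
width: 0.006
```

Contact with 3.3 N, as expected for the lever. I'll push on to its stop.

Call:
{"method": "drive_tool", "body": {
  "targets": [
    [[0,0,-0.4],[0,0,0],0],
    [[0,0,-0.4],[0,0,0],0],
    [[0,0,-0.3],[0,0,0],0]
  ]
}}

```text
t: 7.85
ee_pos: [0.5379, 0.1749, 0.1551]
tcp_rot: [0.451, 0.545, -0.451, 0.545]
ft_force: [-15.1, -4.6, 26.9]
width: -0.003
```

z = 0.155 is exactly 35 mm below the guard top, and the force jumped to 27 N, so this is the stop. I'll do one more light row, then check.

Call:
{"method": "drive_tool", "body": {
  "targets": [
    [[0,0,-0.1],[0,0,0],0],
    [[0,0,-0.1],[0,0,0],0]
  ]
}}

```text
t: 8.05
ee_pos: [0.5379, 0.1749, 0.1558]
tcp_rot: [0.451, 0.544, -0.451, 0.545]
ft_force: [-2.9, -1.5, 4.6]
width: -0.003
```

```bash
python3 snap.py 8 wrist scene side
python3 - <<'E'
import pickle,cv2,numpy as np
d=pickle.load(open("p8.pkl","rb"))
a=cv2.resize(d["scene"]["img"][160:260,210:370,::-1],(400,250),interpolation=cv2.INTER_CUBIC)
b=cv2.resize(d["side"]["img"][150:250,220:380,::-1],(400,250),interpolation=cv2.INTER_CUBIC)
cv2.imwrite("pics/c8.png",np.vstack([np.hstack([a,b]),cv2.resize(d["wrist"]["img"][120:330,:,::-1],(800,300))]))
E
```

```text
[0.5379 0.1749 0.1558] [[0.001, 0.982, 0.188], [-0.001, 0.188, -0.982], [-1.0, 0.001, 0.001]] [-2.86 -1.49  4.59] 8.05
```

View pics/c8.png

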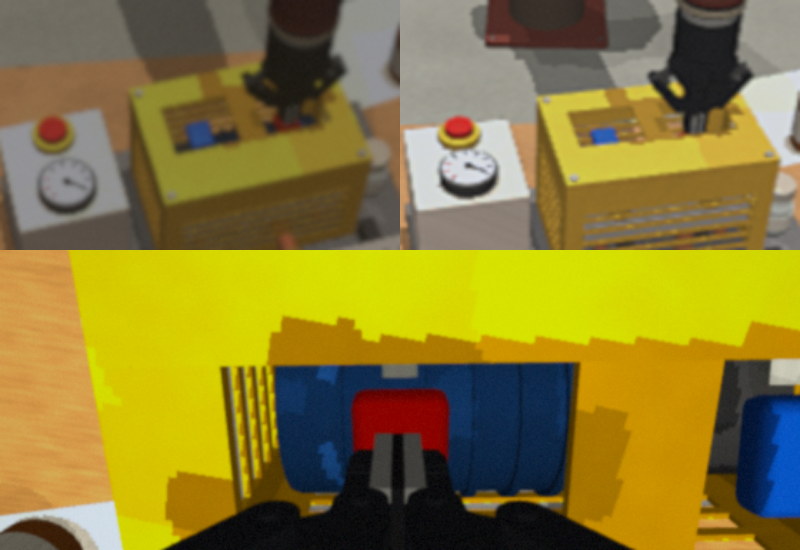

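The gauge needle has swung from left to right, and the fingers sit on the red pad clear of the cutout edges. One firmer push to confirm the stop, then I'll withdraw.

Call:
{"method": "drive_tool", "body": {
  "targets": [
    [[0,0,-0.4],[0,0,0],0],
    [[0,0,-0.3],[0,0,0],0]
  ]
}}

```text
t: 8.4
ee_pos: [0.5381, 0.175, 0.1552]
tcp_rot: [0.451, 0.544, -0.45, 0.546]
ft_force: [-13.3, -3.7, 22.2]
width: -0.004
```

Call:
{"method": "drive_tool", "body": {
  "targets": [
    [[0.2,0,1],[0,0,0],0],
    [[0,0,2],[0,0,0],0],
    [[0,0,3],[0,0,0],0],
    [[0,0,4],[0,0,0],0],
    [[0,0,4],[0,0,0],0],
    [[-3,0,4],[0,0,0],0],
    [[-4,0,0],[0,0,0],0],
    [[-3,0,0],[0,0,0],0],
    [[0,0,0],[0,0,0],0]
  ]
}}

```text
t: 9.3
ee_pos: [0.4397, 0.1764, 0.3418]
tcp_rot: [0.454, 0.543, -0.447, 0.547]
ft_force: [1.5, -0.1, 0.6]
width: -0.001
```

```bash
python3 snap.py 9 wrist scene side
python3 - <<'E'
from m2 import *
d=pickle.load(open("p9.pkl","rb"));D0=pickle.load(open("p0.pkl","rb"))
for n,k,b in(("red","red",(315,195,340,215)),("blue","blue",(280,203,300,222))):
    try:
        a=cents(D0["scene"],b,k);c=cents(d["scene"],b,k);w=cents(d["wrist"],(150,0,330,230) if k=="red" else (330,0,520,230),k)
        print(n,a[1],c[1],w,tri([(d["scene"],*c[1]),(d["wrist"],*w[1])]))
    except Exception as e: print(n,e)
a=cv2.resize(d["scene"]["img"][160:260,210:370,::-1],(400,250),interpolation=cv2.INTER_CUBIC)
b=cv2.resize(d["side"]["img"][150:250,220:380,::-1],(400,250),interpolation=cv2.INTER_CUBIC)
cv2.imwrite("pics/c9.png",np.vstack([np.hstack([a,b]),cv2.resize(d["wrist"]["img"][0:240,:,::-1],(800,343))]))
E
```

```text
[0.4397 0.1764 0.3418] [[0.01, 0.982, 0.188], [0.004, 0.188, -0.982], [-1.0, 0.011, -0.002]] [ 1.48 -0.12  0.58] 9.3
cam [ 0.56689222 -0.12416352  0.48227496]
red [325.30666667 206.16      ] [324.10204082 207.91836735] (array([ 286,   53,   33,   41, 1297], dtype=int32), array([301.93138011,  72.93446415])) (array([0.54135678, 0.17439879, 0.15803857]), [np.float64(0.0015339412929875533), np.float64(0.0015339412929874473)])
blue [289.73684211 213.57894737] [289.82758621 213.60344828] (array([ 419,   44,   38,   44, 1549], dtype=int32), array([437.53324726,  65.79857973])) (array([0.56676132, 0.06630144, 0.17196633]), [np.float64(0.00034547981520400905), np.float64(0.00034547981520397896)])
```

View pics/c9.png

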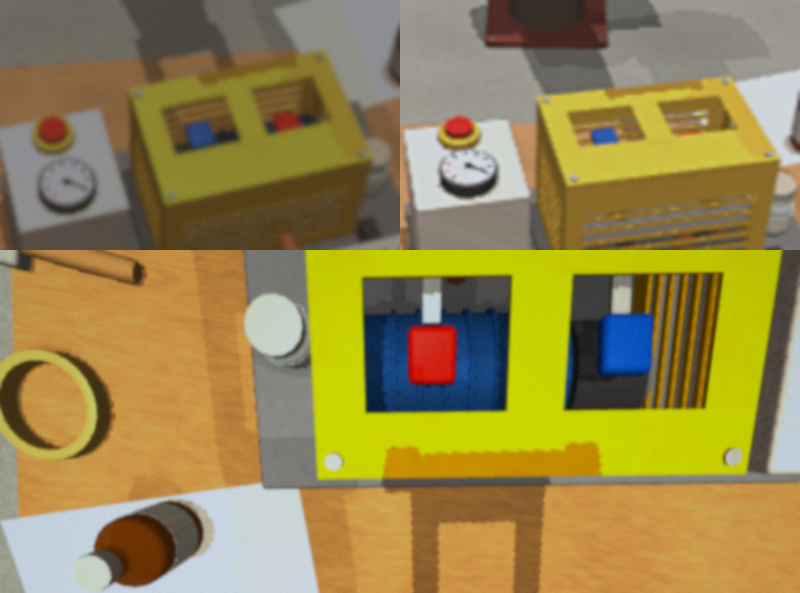

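View pics/scene9.png

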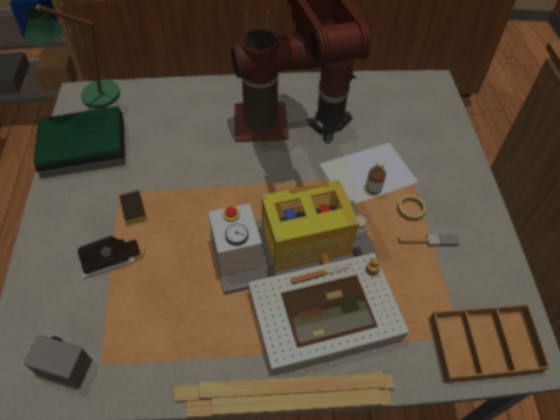

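The lever stays down, with the pad at about z 0.156 and the needle still swung over. The blue pad is unchanged, the loose items have not moved, and the robot is clear.

```bash
python3 -c "
from cell import close_job
print(close_job())"
```

```text
the job is handed in; nothing more can be done
None
```

I pressed the red stop button, then pushed the red vent lever down through its cutout in the guard. I withdrew the arm clear of everything and handed the job in at about 9.5 s, against the 42 s limit.

- **Stop button:** it was held down with 11–15 N (it needs 5 N) and moved no further when I pushed again. It sprang back when I let go.
- **Vent lever:** it reached its stop with the fingertips at z = 0.155 m, 35 mm below the guard top as the task says. The force jumped to about 22–27 N, and a second push gave the same height.
- **After letting go:** the gauge needle had swung across and stayed there. The pad measured z ≈ 0.158 m, with 1.5 mm disagreement between the two views because the guard partly hides it in the scene camera. So that last height is only approximate.
- **Untouched things:** the blue pad's measured position agreed to under 1 mm before and after. The loose items look unmoved in the pictures. The wrist images showed the fingers clear of the cutout edges throughout, and no force suggested contact with the guard.

The button's height disagreed slightly between measurements. Two wrist views gave 0.176 m, wrist plus scene gave 0.180 m, and the press itself implies about 0.182 m. This had no effect, because the button was pressed until it stopped.

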